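# Shim a rocking test set at a radio sale stall

## Robot

A 6-joint arm with a two-finger parallel gripper is mounted at the origin on the work surface. World frame = base frame: x ahead of the robot, y to its left, z up, the work surface at z = 0. Lengths are in m, angles in rad, forces in N, time in s.
With the tool pointing down it reaches from about 0.35 to 0.975 m from the base axis. Payload 4.9 kg.
Tool frame: the origin (TCP) lies midway between the tips of the shut fingers; the grasp point (between the pads) lies 19 mm behind it; z points along the fingers, y is the line along which they close (so a half turn about z gives the same grasp; the last joint's range is limited). The gripper opens to 85 mm and grips with 20 to 120 N. Pads are 22 mm wide; open, the fingers measure 114 mm over their backs; the gripper's body (76 mm by 85 mm) begins 54 mm behind the grasp point. The pads swing forward as they close: fully open they stand 13 mm farther back than shut.
Start: joints at [-1.329, 0.053, 1.613, -0, 1.476, -0.119], TCP at [0.221, -0.585, 0.196] pointing down, gripper open.
Joint ranges: [-3.01, 3.01], [-1.01, 2.22], [0.06, 2.58], [-1.02, 4.17], [0.09, 2.62], [-3.14, 3.14]. Speed limits (rad/s): [2.57, 2.57, 3.14, 3.14, 3.14, 3.14].

## Interface

Orientations are given as a 3x3 rotation matrix whose columns are the frame's x, y, z axes.
In Python, from workcell import r, viewer, order gives the robot as it stands. The module is installed in compiled form; this text tells all that it offers.
- The arm moves only by the tool play_rows, never from a script. Its argument "increments" is one flat list of numbers, 4 for each row, row after row: the shift along the tool's x, y, z in units of 0.12 m (1.0 is 0.12 m), then the turn about the tool's z in units of 360 degrees (1.0 is 360 degrees). A call has 1 to 5 rows; each row shifts and turns the commanded pose from where the row before left it, along the tool's axes as they then stand; what a row does not reach is not made up. A row lasts 1/10 s, in which the tool goes at most 50 mm and 8.59 degrees, less where a joint would pass 70% of its speed; a pose out of reach is approached as far as the arm can. A call with a number of a shift or a turn outside -1 to 1 is refused whole. A call with a gripper value outside its range is refused whole. "gripper" is the opening, from 0 (shut) to 1 (fully open), set as the call begins (left out, the last holds). The fingers move at their own pace and stop on an object; the grip force is fixed at half the most. Time passes only in rows, so rows that do not move let the fingers close. It gives the time, the measured TCP pose, the force, the opening and the grip force at its end, in the units of the state.
- r.get_obs(): the state, without advancing time (a new reading comes with each control period).
- viewer.grab_frame(name): name is "side" or "top" or "wrist"; returns a dict with "pixels" (420x560x3 uint8, blue, green, red), "fx", "fy", "cx", "cy" (pixels), "R" (3x3) and "t" (3): a world point X has camera coordinates R X + t; the wrist camera has in their place "mount" (4x4, takes a point from camera to tool coordinates, whose origin is the TCP and whose axes are the flange's). Camera axes: x right, y down, z forward; pixel columns grow to the right and rows downward; lengths in m; the calibration is good to about 2 mm. The wrist camera is an equidistant fisheye: a pixel r from the principal point sees the ray r / f radians off the axis. A picture is of the moment at which its call begins: read the wrist's pose just before it. There is no depth.
- order.close_job(): hands the job in; it is judged then, once.
The state is a dict: "time_s": time; "qpos": joint angles; "qd": joint speeds; "joint_efforts": joint torques, N m; "ee_pos": TCP position; "ee_rot": TCP orientation; "wrist_force": force on the tool from outside, world axes, zero at the start; "ft_torque": the same for the moment, N m; "gripper_width": opening from 0.0 (shut) to 1.0 (fully open); "finger_force": force on a finger pad.
Only numpy, scipy, OpenCV 4.12 (cv2) and the standard library are available. Lean on these libraries where they do the work, as an engineer would, in place of code of your own. Each camera call takes 0.05 s, during which the arm holds its last target. There are 200 camera calls.

## Task

The grey test set rocks because its foot under the yellow dot is too short. Push the orange wedge along the table, thin end first, under that foot until it is snug and the set no longer rocks, without picking the wedge up or shoving the set along; then prove it by pressing down firmly on the yellow dot and let go. Leave the green set, the screwdriver, the mug and the jar where they are.

Things in the scene. Friction and masses are not known exactly. Their poses are not given: they have to be found in the camera images.
- test_set: Loose portable test set, 3.5 kg: grey case 200 (x) x 170 (y) x 80 mm, black corner bumpers, on four black dome feet of radius 12 mm at x = +-82, y = +-67 mm. Origin: centre of its footprint, at table level; x to its back (away from the robot), y to its left seen from the robot, z up. Case underside 20 mm, flat top 100 mm above the table. It stands left or right of the green set.
- short_foot (a point): Lowest point of the short dome foot, at x = -82, y = +67 mm of the grey set (front left seen from the robot), 18 mm in from the case's front and left faces. The other feet are 20 mm high, this one 12 mm: it hangs 8 mm above the table while the set stands level. Pressed down here with more than about 5 N the unshimmed set rocks onto it.
- corner_dot (a point): Yellow dot, 18 mm across, on the flat top of the grey case (100 mm above the table), straight above the short foot. Nothing stands above it. A press of about 10 N is a fair test.
- shim: Loose orange hard plastic wedge, 120 x 44 mm, 80 g, flat on the table. Origin: centre of its underside; x to the thin end, z up. The top slopes evenly from 2 mm high at the thin end (x = +60) to 20 mm at the upright thick end (x = -60), which has a black band on top. It starts on the robot's side of the short foot, its thin end 20 to 60 mm short of the foot centre and pointing roughly at it.
- shim_thick_end (a point): Middle of the wedge's upright thick end face, 10 mm above the table: where to push. The wedge slides with about 1 N. It meets the foot when its thin end is about 39 mm past the foot's centre; the resistance then climbs steeply. A push of 5 to 10 N makes it snug and it stays wedged; above about 15 N the set may slide.
- neighbour: Green test set of the same size and build with four good feet, 4 kg. Origin and axes as for the grey one. Leave it alone.
- screwdriver: Screwdriver 190 mm long, lying in front of the grey set, right of the wedge. Origin under its middle. Leave it alone.
- mug: Blue mug, radius 38 mm, 90 mm high, to the right. Origin under its centre. Leave it alone.
- jar: Amber jar with white cap, radius 30 mm, 80 mm high, to the left. Origin under its centre. Leave it alone.
Mind the look-alikes: they are no part of the job. There is more than one size of the shim; the job needs the middle-sized.

How it is judged:
By the outcome, as a careful person would: the job done as asked, in the order asked, and still so for the second after the job is handed in, with the robot touching nothing.
It also fails if it takes over 45 s, if anything falls off the work surface, if the arm or the gripper's body presses on something with over 40 N, if the wrist force passes 120 N, or if a joint passes its speed limit or range.

## Working session

There is one attempt and no reset: what is moved stays moved. The work goes in short steps, Python scripts to look and compute and a tool call to move; the robot and the scene stay as the last step left them, time stands still between calls to the robot, and variables do not carry over. Pictures are saved under pics/ and viewed, at most 10 in all, crops included, and the job is handed in when it is done.

Besides the shell and the picture viewer there is one more tool, called after "Emit:" as name(argument=value, ...) on one line, values as JSON. play_rows: Moves the arm, as the interface text tells. Its arguments: {"type":"object","properties":{"increments":{"type":"array","items":{"type":"number","minimum":-1,"maximum":1}},"gripper":{"type":"number"}},"required":["increments"]}

```bash
mkdir -p pics; cat > h.py <<'E'
import numpy as np, cv2
from workcell import r, viewer, order
def grab(n,f=None):
    d=viewer.grab_frame(n)
    if f: cv2.imwrite('pics/'+f,d['pixels'])
    return d
def ray(d,u,v):
    R=np.array(d['R']);t=np.array(d['t'])
    c=-R.T@t; k=R.T@np.array([(u-d['cx'])/d['fx'],(v-d['cy'])/d['fy'],1]); return c,k
def onz(d,u,v,z):
    c,k=ray(d,u,v); return (c+k*(z-c[2])/k[2])
E
python3 - <<'E'
from h import *
o=r.get_obs();print(o['time_s'],o['ee_pos'],np.round(o['ee_rot'],3))
a=grab('top','t0.png');b=grab('side','s0.png')
import pickle;pickle.dump((a,b),open('f0.pkl','wb'))
for d in(a,b):print(-np.array(d['R']).T@d['t'],d['fx'])
E
```

```text
0.0 [ 0.22045982 -0.58408823  0.19486877] [[ 0.936  0.353 -0.   ]
 [ 0.353 -0.936  0.002]
 [ 0.    -0.002 -1.   ]]
[0.30391621 0.03281031 1.18569752] 486.8552421429414
[0.16863538 1.01014424 0.89005276] 472.8891198540563
```

View pics/t0.png

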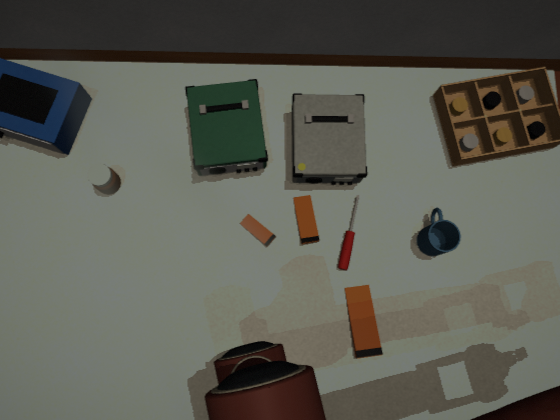

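View pics/s0.png

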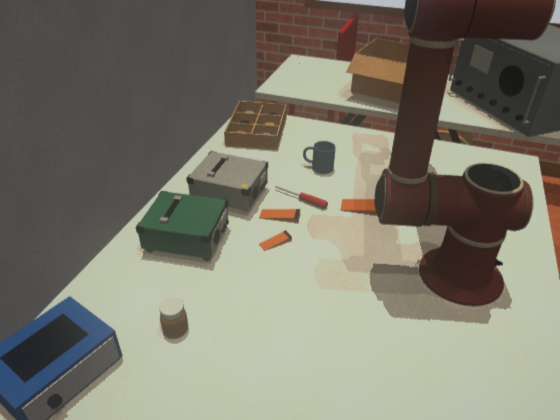

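The top view shows the grey set at (329,138) with its yellow dot at (302,167). The middle-sized wedge is at (306,218), thick black end toward the robot. The small wedge is at (257,229), the large one at (363,320) and the screwdriver at (348,235). Next I'll measure these.

```bash
cat > m.py <<'E'
from h import *
def blob(p,lo,hi,near,rad):
    h=cv2.cvtColor(p,cv2.COLOR_BGR2HSV); m=cv2.inRange(h,lo,hi)
    k=np.zeros_like(m);cv2.circle(k,near,rad,255,-1);m&=k
    cs,_=cv2.findContours(m,cv2.RETR_EXTERNAL,cv2.CHAIN_APPROX_NONE)
    return max(cs,key=cv2.contourArea)
def cen(c): m=cv2.moments(c);return m['m10']/m['m00'],m['m01']/m['m00']
def top_meas(a,wn=(306,218),dn=(302,167)):
    p=a['pixels']
    dot=cen(blob(p,(22,120,80),(35,255,255),dn,14)); print('dot',dot,onz(a,*dot,.1).round(4))
    w=blob(p,(3,150,60),(16,255,255),wn,32)
    bx=cv2.boxPoints(cv2.minAreaRect(w)); 
    for q in bx: print('orange',q.round(1),onz(a,*q,.002).round(4),onz(a,*q,.018).round(4))
E
python3 - <<'E'
from m import *
import pickle;a,b=pickle.load(open('f0.pkl','rb'))
top_meas(a)
d=cen(blob(b['pixels'],(22,120,80),(35,255,255),(245,186),10));print('side dot',onz(b,*d,.1))
for q in [(293,95),(364,95),(366,180),(292,181)]: print('case',onz(a,*q,.1).round(4))
for q in [(357,197),(340,268)]: print('sd',onz(a,*q,.01).round(4))
A=cv2.resize(a['pixels'][150:260,250:390],None,fx=5.6,fy=5.4,interpolation=cv2.INTER_CUBIC);A=cv2.convertScaleAbs(A,alpha=1.6)
cv2.imwrite('pics/c0.png',A)
E
```

```text
dot (301.1638418079096, 166.21468926553672) [ 0.6382 -0.0569  0.1   ]
orange [292.8 197.4] [ 0.587  -0.0435  0.002 ] [ 0.5832 -0.0424  0.018 ]
orange [310.1 194.2] [ 0.5955 -0.087   0.002 ] [ 0.5916 -0.0854  0.018 ]
orange [317.6 235.3] [ 0.4914 -0.1044  0.002 ] [ 0.4889 -0.1026  0.018 ]
orange [300.3 238.5] [ 0.4832 -0.0615  0.002 ] [ 0.4808 -0.0602  0.018 ]
side dot [ 0.64094151 -0.05823782  0.1       ]
case [ 0.8151 -0.0387  0.1   ]
case [ 0.818  -0.2096  0.1   ]
case [ 0.6067 -0.2076  0.1   ]
case [ 0.6024 -0.0355  0.1   ]
sd [ 0.5877 -0.2035  0.01  ]
sd [ 0.4104 -0.1569  0.01  ]
```

View pics/c0.png

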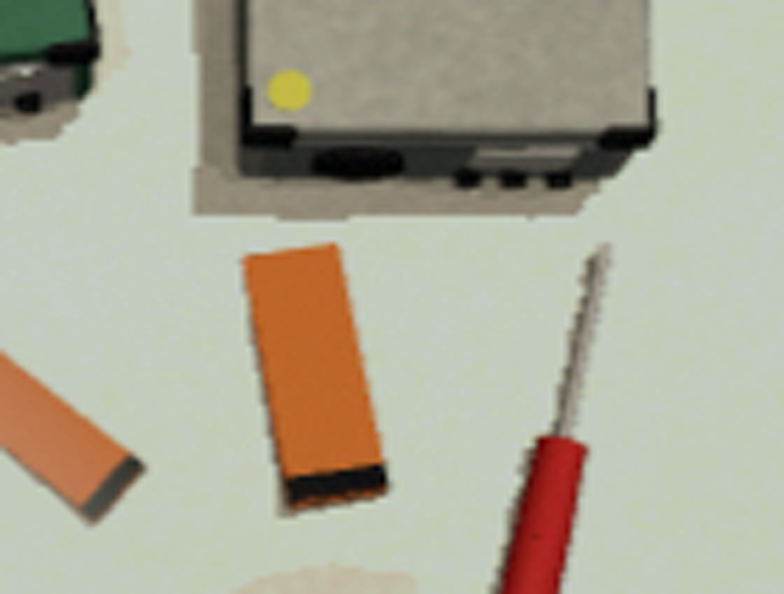

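The zoomed crop shows the wedge's thin edge from (243,258) to (338,243) and its black band end at about (336,497). The dot is at (290,90). In world coordinates:

- **Foot:** about (0.639, −0.057).
- **Thin end:** (0.591, −0.065), heading about 8.7°, so it already points at the foot.
- **Thick end:** (0.473, −0.084).

The measured wedge width of 44 mm matches the given size. I'll turn the tool x axis along the heading, shut the fingers and go behind the thick end.

Emit:
play_rows(increments=[0,0,0,0.0166,0,0,0,0.0166,0.197,-0.317,0,0,0.197,-0.317,0,0,0.197,-0.317,0,0], gripper=0)

```text
time_s: 0.6
ee_pos: [0.2735, -0.4596, 0.1952]
ee_rot: [[0.989, 0.151, -0.0], [0.151, -0.989, 0.001], [-0.0, -0.001, -1.0]]
wrist_force: [0.5, -0.9, 0.4]
gripper_width: 0.144
finger_force: 0.0
```

Emit:
play_rows(increments=[0.197,-0.317,0,0,0.197,-0.317,0,0,0.197,-0.317,0,0,0.197,-0.317,0,0,0.197,-0.317,0,0])

```text
time_s: 1.1
ee_pos: [0.3615, -0.2534, 0.1956]
ee_rot: [[0.989, 0.151, -0.0], [0.151, -0.989, 0.0], [-0.0, -0.0, -1.0]]
wrist_force: [1.0, -0.7, 0.5]
gripper_width: -0.005
finger_force: 0.0
```

Emit:
play_rows(increments=[0.197,-0.317,0,0,0.197,-0.317,0,0,0.197,-0.317,0,0,0.197,-0.317,0,0,0,0,0,0])

```text
time_s: 1.6
ee_pos: [0.4326, -0.0862, 0.1957]
ee_rot: [[0.987, 0.159, -0.0], [0.159, -0.987, 0.002], [0.0, -0.002, -1.0]]
wrist_force: [-0.1, -0.5, -0.2]
gripper_width: -0.001
finger_force: 0.0
```

Emit:
play_rows(increments=[0,0.029,0.39,0,0,0,0.39,0,0,0,0.39,0,0,0,0.2,0,0,0,0.2,0])

```text
time_s: 2.1
ee_pos: [0.4307, -0.0943, 0.0053]
ee_rot: [[0.989, 0.151, -0.003], [0.151, -0.989, 0.001], [-0.003, -0.001, -1.0]]
wrist_force: [1.6, -0.8, 0.9]
gripper_width: 0.001
finger_force: 0.0
```

```bash
python3 - <<'E'
from m import *
o=r.get_obs();print(o['ee_pos'],o['wrist_force'])
s=grab('side');t=grab('top')
cv2.imwrite('pics/c1.png',np.hstack([cv2.resize(cv2.convertScaleAbs(d['pixels'][y:y+140,x:x+100],alpha=1.5),None,fx=4,fy=4) for d,x,y in((s,225,140),(t,270,150))]))
E
```

```text
[ 0.43069606 -0.09429372  0.0053473 ] [ 1.62807149 -0.77546167  0.86582836]
```

View pics/c1.png

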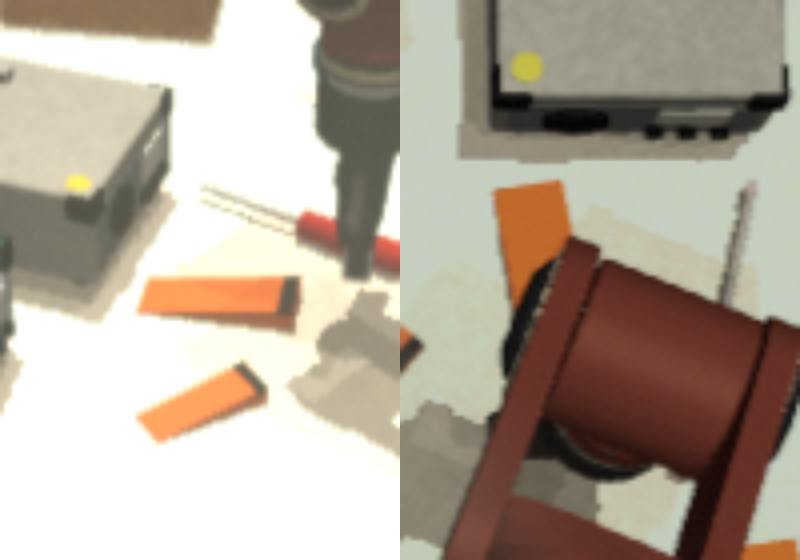

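The left crop (side view) shows the shut fingers just behind the wedge's thick end, clear of the table. The dot is at (78,183) in the left half. I'll correct 3 mm to the left and approach.

Emit:
play_rows(increments=[0,-0.025,0,0,0.06,0,0,0,0.06,0,0,0,0.06,0,0,0,0,0,0,0])

```text
time_s: 2.7
ee_pos: [0.4551, -0.0879, 0.0089]
ee_rot: [[0.988, 0.152, 0.002], [0.152, -0.988, -0.001], [0.002, 0.001, -1.0]]
wrist_force: [-0.2, -0.2, -0.1]
gripper_width: -0.001
finger_force: 0.0
```

Emit:
play_rows(increments=[0.05,0,0,0,0.05,0,0,0,0.05,0,0,0,0.05,0,0,0,0,0,0,0])

```text
time_s: 3.2
ee_pos: [0.4778, -0.0841, 0.0079]
ee_rot: [[0.988, 0.152, 0.0], [0.152, -0.988, -0.0], [0.0, 0.0, -1.0]]
wrist_force: [-0.6, -0.4, 0.4]
gripper_width: -0.003
finger_force: 0.0
```

Emit:
play_rows(increments=[0.06,0,0,0,0.06,0,0,0,0.06,0,0,0,0.06,0,0,0,0,0,0,0])

```text
time_s: 3.7
ee_pos: [0.5065, -0.0797, 0.008]
ee_rot: [[0.988, 0.152, 0.001], [0.152, -0.988, -0.0], [0.001, 0.0, -1.0]]
wrist_force: [0.1, 0.6, -0.0]
gripper_width: 0.001
finger_force: 0.0
```

```bash
python3 - <<'E'
from m import *
o=r.get_obs();print(o['ee_pos'],o['wrist_force'])
s=grab('side');t=grab('top')
d=cen(blob(s['pixels'],(22,120,80),(35,255,255),(245,186),10));print('side dot',onz(s,*d,.1))
d=cen(blob(t['pixels'],(22,120,80),(35,255,255),(302,167),14));print('top dot',onz(t,*d,.1))
cv2.imwrite('pics/c2.png',np.hstack([cv2.resize(cv2.convertScaleAbs(d['pixels'][y:y+140,x:x+100],alpha=1.5),None,fx=4,fy=4) for d,x,y in((s,225,140),(t,270,130))]))
E
```

```text
[ 0.50652781 -0.07969701  0.00795908] [ 0.12721573  0.58330902 -0.01961063]
side dot [ 0.64094151 -0.05823782  0.1       ]
top dot [ 0.6379386  -0.05692222  0.1       ]
```

View pics/c2.png

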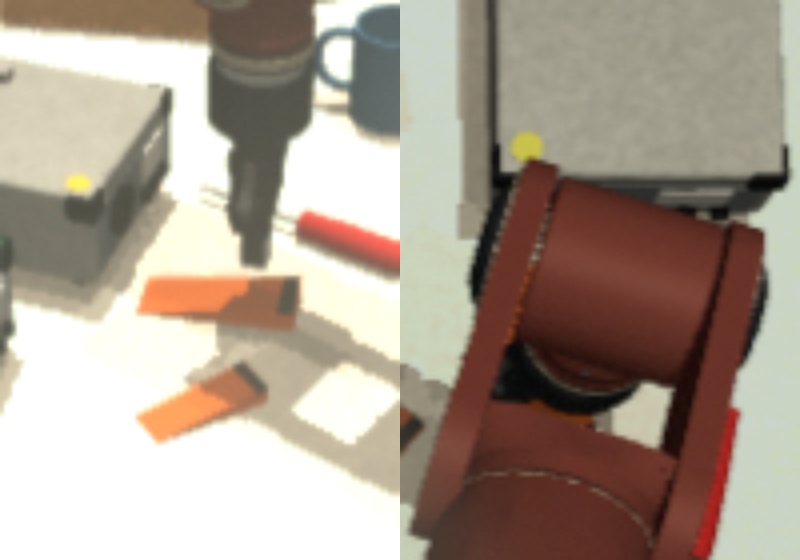

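The side view shows the wedge unmoved, still spanning (138–298, 275–330) in the crop. The fingertips, at (255,262), are beyond it, so I'll check my geometry.

```bash
python3 - <<'E'
from m import *
import pickle;a,b=pickle.load(open('f0.pkl','rb'))
def proj(d,X): c=np.array(d['R'])@X+d['t'];return (d['fx']*c[0]/c[2]+d['cx'],d['fy']*c[1]/c[2]+d['cy'])
for X in [(.5065,-.0797,.008),(.5912,-.0653,.002),(.4726,-.0836,.02),(.4726,-.0836,0)]: print(X,proj(b,np.array(X)),proj(a,np.array(X)))
w=blob(b['pixels'],(3,150,60),(16,255,255),(280,214),22)
bx=cv2.approxPolyDP(w,2,True)[:,0]
for q in bx: print(q,onz(b,*q,.002).round(4),onz(b,*q,.018).round(4))
E
```

```text
(0.5065, -0.0797, 0.008) (np.float64(288.2772680103107), np.float64(215.0357832211372)) (np.float64(307.7863483360482), np.float64(228.82683467540613))
(0.5912, -0.0653, 0.002) (np.float64(260.6552115948973), np.float64(213.39219548807316)) (np.float64(301.4930972188487), np.float64(195.84563772781542))
(0.4726, -0.0836, 0.02) (np.float64(299.4382047572605), np.float64(213.5477152577567)) (np.float64(309.9929423911352), np.float64(241.79318719543522))
(0.4726, -0.0836, 0) (np.float64(299.17111035153613), np.float64(218.75212707641168)) (np.float64(309.19697690059195), np.float64(242.95193648033987))
[260 217] [ 0.5866 -0.0478  0.002 ] [ 0.5791 -0.0287  0.018 ]
[293 217] [ 0.4922 -0.0828  0.002 ] [ 0.4864 -0.0631  0.018 ]
[295 210] [ 0.4973 -0.1187  0.002 ] [ 0.4913 -0.0984  0.018 ]
[262 210] [ 0.5935 -0.0829  0.002 ] [ 0.5859 -0.0632  0.018 ]
```

```bash
python3 - <<'E'
from m import *
o=r.get_obs();print(o['ee_pos'],o['gripper_width'])
w=grab('wrist');cv2.imwrite('pics/w1.png',cv2.convertScaleAbs(w['pixels'],alpha=1.4));print(np.round(w['mount'],3),w['fx'],w['cx'],w['cy'])
M=np.linalg.inv(np.array(w['mount']))
R=np.array(o['ee_rot']);p=o['ee_pos']
for X in [p,(.5912,-.0653,.002),(.4726,-.0836,.02),(.639,-.057,.1)]:
    c=(M@np.r_[R.T@(np.array(X)-p),1])[:3]; th=np.arctan2(np.hypot(*c[:2]),c[2]); k=w['fx']*th/np.hypot(*c[:2]); print(c[0]*k+w['cx'],c[1]*k+w['cy'])
E
```

```text
[ 0.50549122 -0.07963681  0.00760882] 0.003294512801875496
[[-0.    -0.962 -0.272  0.068]
 [ 1.    -0.    -0.001  0.   ]
 [ 0.001 -0.272  0.962 -0.178]
 [ 0.     0.     0.     1.   ]] 325.19226210127806 282.15488887735546 212.04890186405441
281.7535057611666 240.9763832227369
279.58051989625005 88.72609221224081
279.92388396569345 300.64626242116617
273.34620271050534 -95.27935853599263
```

View pics/w1.png

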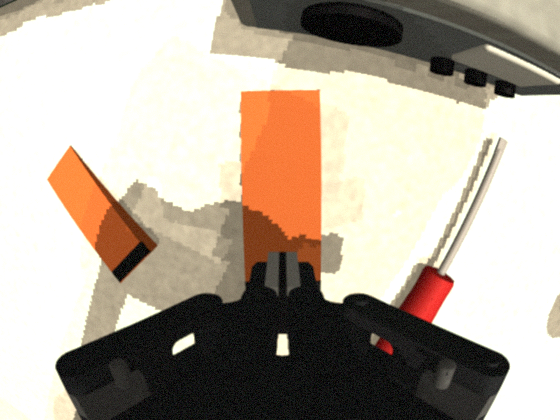

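The wrist view shows the shut fingers, tips near (283,253), centred laterally over the unmoved wedge (x 241–320, thin edge at row 90). No force was felt. Wrist and side views both put the real fingertips about 35–40 mm above the reported TCP, so they passed over the wedge. I'll back off behind the thick end, then descend in small steps while watching the force.

Emit:
play_rows(increments=[-0.2,0,0,0,-0.2,0,0,0,-0.2,0,0,0,0,0,0,0])

```text
time_s: 4.25
ee_pos: [0.4314, -0.0903, 0.0066]
ee_rot: [[0.989, 0.15, -0.002], [0.15, -0.989, 0.001], [-0.002, -0.001, -1.0]]
wrist_force: [-0.5, -0.3, 0.8]
gripper_width: 0.002
finger_force: 0.0
```

Emit:
play_rows(increments=[0,0,0.06,0,0,0,0.06,0,0,0,0,0])

```text
time_s: 4.55
ee_pos: [0.4338, -0.0902, -0.008]
ee_rot: [[0.988, 0.152, -0.002], [0.152, -0.988, 0.001], [-0.002, -0.001, -1.0]]
wrist_force: [-0.2, -0.0, 0.4]
gripper_width: 0.003
finger_force: 0.0
```

```bash
python3 - <<'E'
from m import *
o=r.get_obs();print(o['ee_pos'],o['wrist_force'])
s=grab('side')
cv2.imwrite('pics/c3.png',cv2.resize(cv2.convertScaleAbs(s['pixels'][150:230,240:340],alpha=1.3),None,fx=7,fy=7))
def proj(d,X): c=np.array(d['R'])@X+d['t'];return (d['fx']*c[0]/c[2]+d['cx'],d['fy']*c[1]/c[2]+d['cy'])
for z in (0,.02,.04): 
  u,v=proj(s,np.r_[o['ee_pos'][:2],z]);print(z,(u-240)*7,(v-150)*7)
E
```

```text
[ 0.43380657 -0.09019118 -0.00803836] [-0.20506672 -0.01632619  0.36056245]
0 504.1561337391436 491.7218613118969
0.02 506.79182714247634 455.247743193657
0.04 509.47239186232207 418.15267208576586
```

View pics/c3.png

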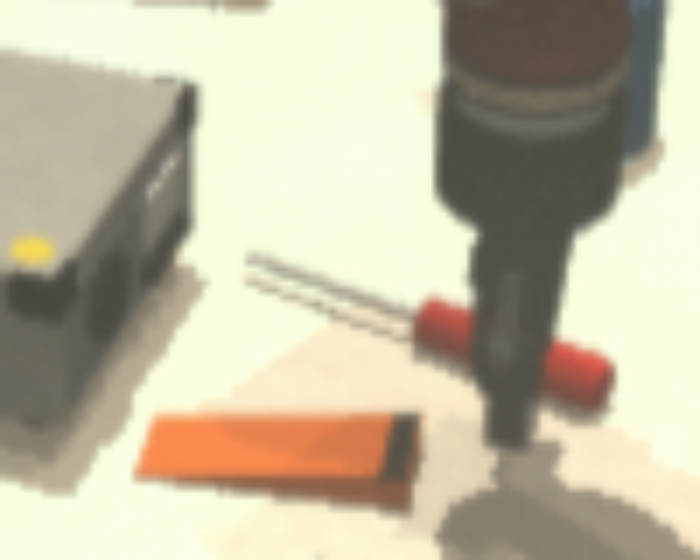

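The side crop shows the fingertip's lower edge at (508,445), i.e. about z = 0.027, while the reported TCP is −0.008. So the offset is about +35 mm. The wedge's thick end is at (412,420–510). I'll descend another 18 mm and then advance.

Emit:
play_rows(increments=[0,0,0.05,0,0,0,0.05,0,0,0,0.05,0,0,0,0,0])

```text
time_s: 5.0
ee_pos: [0.4333, -0.0902, -0.026]
ee_rot: [[0.988, 0.152, -0.002], [0.152, -0.988, 0.001], [-0.002, -0.001, -1.0]]
wrist_force: [-0.4, 0.0, 0.1]
gripper_width: -0.001
finger_force: 0.0
```

Emit:
play_rows(increments=[0.08,0,0,0,0.08,0,0,0,0.08,0,0,0,0.08,0,0,0,0,0,0,0])

```text
time_s: 5.5
ee_pos: [0.4741, -0.0848, -0.0241]
ee_rot: [[0.988, 0.152, 0.001], [0.152, -0.988, -0.0], [0.001, 0.001, -1.0]]
wrist_force: [0.4, -1.5, 0.1]
gripper_width: 0.001
finger_force: 0.0
```

```bash
cat > w.py <<'E'
from m import *
# wedge in side view: left-most orange and box, near middle wedge
s=grab('side');w=blob(s['pixels'],(3,150,60),(16,255,255),(276,213),26)
o=r.get_obs();print(o['time_s'],o['ee_pos'].round(4),o['wrist_force'].round(2))
for q in cv2.approxPolyDP(w,2,True)[:,0]: print(q,onz(s,*map(float,q),.002).round(4))
d=cen(blob(s['pixels'],(22,120,80),(35,255,255),(245,186),10));print('side dot',onz(s,*d,.1).round(4))
E
python3 w.py
```

```text
5.55 [ 0.4732 -0.0848 -0.0245] [-0.36  0.37 -0.17]
[256 216] [ 0.5998 -0.0481  0.002 ]
[289 216] [ 0.5052 -0.0833  0.002 ]
[291 210] [ 0.5089 -0.1144  0.002 ]
[258 209] [ 0.607  -0.0834  0.002 ]
side dot [ 0.6409 -0.0582  0.1   ]
```

The wedge moved 13 mm, as expected. I'll continue about 58 mm.

Emit:
play_rows(increments=[0.08,0,0,0,0.08,0,0,0,0.08,0,0,0,0,0,0,0])

```text
time_s: 5.95
ee_pos: [0.5024, -0.0805, -0.0242]
ee_rot: [[0.988, 0.152, 0.001], [0.152, -0.988, -0.0], [0.001, 0.001, -1.0]]
wrist_force: [-0.1, -0.2, -0.3]
gripper_width: -0.002
finger_force: 0.0
```

Emit:
play_rows(increments=[0.08,0,0,0,0.08,0,0,0,0.06,0,0,0,0,0,0,0])

```text
time_s: 6.35
ee_pos: [0.5281, -0.0764, -0.0244]
ee_rot: [[0.988, 0.152, 0.001], [0.152, -0.988, -0.0], [0.001, 0.0, -1.0]]
wrist_force: [-0.6, -0.5, 0.1]
gripper_width: 0.001
finger_force: 0.0
```

```bash
cat >> w.py <<'E'
cv2.imwrite('pics/'+str(o['time_s'])+'.png',cv2.resize(cv2.convertScaleAbs(s['pixels'][150:230,220:320],alpha=1.3),None,fx=7,fy=7))
E
python3 w.py; ls pics
```

```text
6.4 [ 0.5275 -0.0764 -0.0246] [-0.28 -0.21 -0.02]
[250 213] [ 0.6227 -0.0557  0.002 ]
[271 214] [ 0.5603 -0.0735  0.002 ]
[273 207] [ 0.5668 -0.1095  0.002 ]
[257 207] [ 0.6138 -0.092   0.002 ]
side dot [ 0.6406 -0.0575  0.1   ]
6.4.png
c0.png
c1.png
c2.png
c3.png
s0.png
t0.png
w1.png
```

Emit:
play_rows(increments=[0.04,0,0,0,0.04,0,0,0,0.03,0,0,0,0,0,0,0])

```text
time_s: 6.8
ee_pos: [0.5405, -0.0745, -0.0245]
ee_rot: [[0.988, 0.152, 0.001], [0.152, -0.988, -0.0], [0.001, 0.0, -1.0]]
wrist_force: [-0.8, -0.4, 0.3]
gripper_width: 0.003
finger_force: 0.0
```

Emit:
play_rows(increments=[0.016,0,0,0,0.016,0,0,0,0,0,0,0])

```text
time_s: 7.1
ee_pos: [0.5438, -0.0739, -0.0247]
ee_rot: [[0.988, 0.152, 0.0], [0.152, -0.988, 0.0], [0.0, 0.0, -1.0]]
wrist_force: [0.5, -0.8, 0.2]
gripper_width: -0.001
finger_force: 0.0
```

```bash
python3 w.py
```

```text
7.15 [ 0.5438 -0.0739 -0.0247] [-0.38  0.36 -0.08]
[252 214] [ 0.615  -0.0532  0.002 ]
[265 214] [ 0.5776 -0.0671  0.002 ]
[268 207] [ 0.5814 -0.104   0.002 ]
[258 206] [ 0.6127 -0.098   0.002 ]
side dot [ 0.6406 -0.0575  0.1   ]
```

```bash
mv pics/6.4.png /tmp; ls pics|tail -3
```

```text
s0.png
t0.png
w1.png
```

Emit:
play_rows(increments=[0.017,0,0,0,0,0,0,0])

```text
time_s: 7.35
ee_pos: [0.5449, -0.0736, -0.0247]
ee_rot: [[0.988, 0.152, -0.002], [0.152, -0.988, -0.0], [-0.002, -0.0, -1.0]]
wrist_force: [-4.4, -0.7, 3.7]
gripper_width: 0.001
finger_force: 2.5
```

Emit:
play_rows(increments=[0.017,0,0,0,0,0,0,0])

```text
time_s: 7.55
ee_pos: [0.5459, -0.0734, -0.0248]
ee_rot: [[0.988, 0.152, -0.005], [0.152, -0.988, -0.0], [-0.005, -0.001, -1.0]]
wrist_force: [-8.9, -0.6, 7.4]
gripper_width: 0.001
finger_force: 4.4
```

Emit:
play_rows(increments=[0.01,0,0,0,0,0,0,0])

```text
time_s: 7.75
ee_pos: [0.5461, -0.0734, -0.0247]
ee_rot: [[0.988, 0.152, -0.007], [0.152, -0.988, -0.0], [-0.007, -0.001, -1.0]]
wrist_force: [-12.5, -2.0, 9.8]
gripper_width: -0.001
finger_force: 6.2
```

Resistance climbed to about 12 N at the predicted place, so the wedge is snug. I'll back straight off and check.

Emit:
play_rows(increments=[-0.04,0,0,0,-0.1,0,0,0,-0.2,0,0,0,-0.2,0,0,0,0,0,0,0])

```text
time_s: 8.25
ee_pos: [0.4816, -0.0825, -0.0259]
ee_rot: [[0.989, 0.151, -0.002], [0.151, -0.989, 0.001], [-0.002, -0.001, -1.0]]
wrist_force: [0.0, 0.8, -0.4]
gripper_width: 0.0
finger_force: 0.0
```

```bash
python3 w.py;  ls pics|head -2
```

```text
8.3 [ 0.4835 -0.0827 -0.0252] [ 0.6  -0.22  0.09]
[268 207] [ 0.5814 -0.104   0.002 ]
[253 207] [ 0.6255 -0.0876  0.002 ]
[250 213] [ 0.6227 -0.0557  0.002 ]
[265 214] [ 0.5776 -0.0671  0.002 ]
side dot [ 0.6407 -0.0586  0.1   ]
7.15.png
8.3.png
```

```bash
python3 - <<'E'
from m import *
t=grab('top')
d=cen(blob(t['pixels'],(22,120,80),(35,255,255),(302,167),14));print(onz(t,*d,.1).round(4),d)
E
rm -f pics/7.15.png; ls pics
```

```text
[ 0.6385 -0.0569  0.1   ] (301.1555555555555, 166.08333333333334)
8.3.png
c0.png
c1.png
c2.png
c3.png
s0.png
t0.png
w1.png
```

View pics/8.3.png

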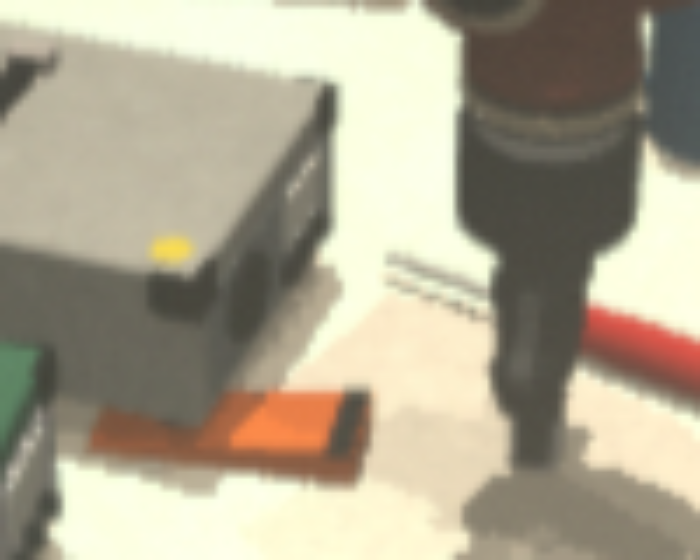

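The side crop shows the wedge under the set's front-left corner, spanning (90–370, 390–480). The dot is at (172,250) and hasn't moved, and the tool is clear. Now I'll raise, go over the dot and press.

Emit:
play_rows(increments=[0,0,-0.31,0,0,0,-0.31,0,0,0,-0.31,0,0,0,-0.31,0,0,0,0,0])

```text
time_s: 8.85
ee_pos: [0.4901, -0.0842, 0.1316]
ee_rot: [[0.988, 0.152, 0.013], [0.152, -0.988, -0.004], [0.012, 0.006, -1.0]]
wrist_force: [1.1, 0.2, 0.5]
gripper_width: 0.001
finger_force: 0.0
```

Emit:
play_rows(increments=[0.328,0,0,0,0.328,0,0,0,0.328,0,0,0,0.328,0,0,0,0,0,0,0])

```text
time_s: 9.35
ee_pos: [0.6439, -0.0581, 0.122]
ee_rot: [[0.988, 0.153, -0.0], [0.153, -0.988, 0.001], [0.0, -0.001, -1.0]]
wrist_force: [-0.0, 1.3, -1.0]
gripper_width: 0.002
finger_force: 0.0
```

Emit:
play_rows(increments=[0,0,0.1,0,0,0,0.1,0,0,0,0.08,0,0,0,0,0,0,0,0,0])

```text
time_s: 9.85
ee_pos: [0.6396, -0.0591, 0.0901]
ee_rot: [[0.988, 0.151, -0.001], [0.151, -0.988, 0.0], [-0.001, -0.0, -1.0]]
wrist_force: [0.7, 0.2, -0.4]
gripper_width: 0.002
finger_force: 0.0
```

Emit:
play_rows(increments=[0,0,0.04,0,0,0,0.04,0,0,0,0.04,0,0,0,0,0])

```text
time_s: 10.25
ee_pos: [0.6397, -0.0589, 0.075]
ee_rot: [[0.988, 0.152, -0.002], [0.152, -0.988, 0.0], [-0.002, -0.001, -1.0]]
wrist_force: [-0.9, 0.3, 0.1]
gripper_width: 0.001
finger_force: 0.0
```

Emit:
play_rows(increments=[0,0,0.03,0,0,0,0.0,0])

```text
time_s: 10.45
ee_pos: [0.6401, -0.059, 0.072]
ee_rot: [[0.988, 0.152, -0.001], [0.152, -0.988, 0.0], [-0.001, -0.0, -1.0]]
wrist_force: [-0.5, -0.5, 0.2]
gripper_width: -0.001
finger_force: 0.0
```

Emit:
play_rows(increments=[0,0,0.02,0,0,0,0,0])

```text
time_s: 10.65
ee_pos: [0.6403, -0.059, 0.0698]
ee_rot: [[0.988, 0.152, -0.0], [0.152, -0.988, 0.0], [-0.0, -0.0, -1.0]]
wrist_force: [-0.6, -0.8, -1.0]
gripper_width: -0.003
finger_force: 0.0
```

Emit:
play_rows(increments=[0,0,0.02,0,0,0,0,0])

```text
time_s: 10.85
ee_pos: [0.6402, -0.059, 0.0673]
ee_rot: [[0.988, 0.152, -0.001], [0.152, -0.988, 0.0], [-0.001, -0.0, -1.0]]
wrist_force: [-0.1, -0.0, 0.8]
gripper_width: 0.004
finger_force: 0.0
```

Emit:
play_rows(increments=[0,0,0.015,0,0,0,0,0])

```text
time_s: 11.05
ee_pos: [0.6403, -0.059, 0.0656]
ee_rot: [[0.988, 0.152, -0.0], [0.152, -0.988, 0.0], [-0.0, -0.0, -1.0]]
wrist_force: [-0.9, -0.4, 0.6]
gripper_width: 0.005
finger_force: 0.0
```

Emit:
play_rows(increments=[0,0,0.012,0,0,0,0,0])

```text
time_s: 11.25
ee_pos: [0.6405, -0.059, 0.0645]
ee_rot: [[0.988, 0.152, 0.0], [0.152, -0.988, -0.0], [0.0, 0.0, -1.0]]
wrist_force: [-0.8, -0.5, -0.3]
gripper_width: 0.003
finger_force: 0.0
```

Emit:
play_rows(increments=[0,0,0.013,0,0,0,0,0])

```text
time_s: 11.45
ee_pos: [0.6405, -0.059, 0.0643]
ee_rot: [[0.988, 0.152, -0.0], [0.152, -0.988, -0.0], [-0.0, -0.0, -1.0]]
wrist_force: [-2.9, 0.9, 6.6]
gripper_width: 0.001
finger_force: 2.9
```

Emit:
play_rows(increments=[0,0,0.013,0,0,0,0,0])

```text
time_s: 11.65
ee_pos: [0.6406, -0.059, 0.0642]
ee_rot: [[0.988, 0.152, -0.0], [0.152, -0.988, 0.0], [-0.0, -0.0, -1.0]]
wrist_force: [-7.4, 1.5, 11.0]
gripper_width: -0.003
finger_force: 5.9
```

Emit:
play_rows(increments=[0,0,0.01,0,0,0,0,0])

```text
time_s: 11.85
ee_pos: [0.6406, -0.059, 0.0641]
ee_rot: [[0.988, 0.152, -0.001], [0.152, -0.988, -0.0], [-0.001, -0.0, -1.0]]
wrist_force: [-9.4, 1.6, 16.9]
gripper_width: 0.005
finger_force: 8.2
```

It held 17 N with only 0.2 mm of movement, so the set no longer rocks. Releasing.

Emit:
play_rows(increments=[0,0,-0.05,0,0,0,-0.2,0,0,0,-0.3,0,0,0,-0.3,0,0,0,0,0])

```text
time_s: 12.35
ee_pos: [0.6443, -0.0598, 0.1695]
ee_rot: [[0.988, 0.152, 0.012], [0.152, -0.988, -0.002], [0.011, 0.004, -1.0]]
wrist_force: [1.5, 0.9, 1.0]
gripper_width: -0.002
finger_force: 0.0
```

```bash
python3 w.py; python3 - <<'E'
from m import *
t=grab('top')
c=blob(t['pixels'],(22,100,80),(35,255,255),(302,167),14);print(onz(t,*cen(c),.1).round(4),cv2.contourArea(c))
E
```

```text
12.4 [ 0.6428 -0.0595  0.1663] [ 0.43  0.01 -0.62]
[267 206] [ 0.5862 -0.1078  0.002 ]
[258 206] [ 0.6127 -0.098   0.002 ]
[250 213] [ 0.6227 -0.0557  0.002 ]
[265 214] [ 0.5776 -0.0671  0.002 ]
side dot [ 0.6441 -0.058   0.1   ]Traceback (most recent call last):
  File "<stdin>", line 3, in <module>
  File "m.py", line 6, in blob
    return max(cs,key=cv2.contourArea)
ValueError: max() iterable argument is empty
```

Emit:
play_rows(increments=[-0.35,0,0,0,-0.4,0,0,0,-0.4,0,0,0,-0.4,0,0,0,0,0,0,0])

```text
time_s: 12.95
ee_pos: [0.4502, -0.0864, 0.1578]
ee_rot: [[0.989, 0.15, -0.007], [0.15, -0.989, 0.002], [-0.007, -0.003, -1.0]]
wrist_force: [0.6, -0.0, 0.6]
gripper_width: 0.001
finger_force: 0.0
```

```bash
python3 w.py; python3 - <<'E'
from m import *
t=grab('top')
c=blob(t['pixels'],(22,120,80),(35,255,255),(302,167),14);print(onz(t,*cen(c),.1).round(4),cv2.contourArea(c))
E
ls pics
```

```text
13.0 [ 0.4532 -0.0867  0.1592] [0.57 0.49 0.44]
[251 210] [ 0.6255 -0.071   0.002 ]
[252 213] [ 0.6169 -0.0579  0.002 ]
[265 214] [ 0.5776 -0.0671  0.002 ]
[268 207] [ 0.5814 -0.104   0.002 ]
[258 206] [ 0.6127 -0.098   0.002 ]
side dot [ 0.6407 -0.0586  0.1   ]
[ 0.6385 -0.0569  0.1   ] 30.0
12.4.png
13.0.png
8.3.png
c0.png
c1.png
c2.png
c3.png
s0.png
t0.png
w1.png
```

The set (dot at 0.6385, −0.0569) and the wedge's thick corner are exactly where they were, and the robot is clear. Handing in.

```bash
python3 -c "
from h import *
print(order.close_job())"
```

```text
the job is handed in; nothing more can be done
None
```

The job is handed in at 13 s: the middle-sized wedge is snug under the short foot (final push about 12 N, a little over the suggested 5–10 N), the yellow dot took a 17 N press with about 0.2 mm of movement, and the set did not measurably shift; I did not re-measure the green set, screwdriver, mug or jar, but felt no contact with them.

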